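# Bin an empty powder vial and ease the sprung flap shut

### The job

Put the empty white-capped vial into the open yellow waste box, then bring the red flap over and ease it fully shut: past the upright its spring pulls it closed, and if it slams it puffs powder dust into the room. Only once the flap is shut, press the white nozzle cap on the box's spray bottle all the way down and let it come back up, to wet the dust inside. Leave the two teal-capped vials of powder standing where they are.

Things in the scene. Friction and masses are not known exactly. Their poses are not given: they have to be found in the camera images.
- empty_vial_center (a point): centre of the empty clear glass vial with a white screw cap, the only white-capped one standing on the bench: diameter 27 mm, 60 mm tall, stands upright, loose; the point is half-way up, 30 mm above the bench, z up
- powder_vial_a_center (a point): centre (half-way up) of a teal-capped glass vial with white powder, 27 mm diameter, 60 mm tall, upright, loose; stays where it is
- powder_vial_b_center (a point): centre (half-way up) of the other teal-capped glass vial, with cream powder, same size, upright, loose; stays where it is
- box_mouth (a point): centre of the mouth of the fixed yellow waste box, at its rim (112 mm high). Inside 110 mm (x) by 140 mm (y), 103 mm deep, a little waste on the floor. Box axes: x from its front (handle side when shut) to its back (hinge side), y to its left, z up; its yaw varies. A spring strut is on its left side, the spray bottle on its right
- flap_hinge (a point): middle of the flap's hinge axis, at the back of the box, 62 mm behind and 3 mm above the mouth's centre; the axis is parallel to the box's y; same axes as the box
- flap_handle (a point): centre of the black barrel handle on the flap's free edge: 16 mm diameter, 28 mm long, parallel to the hinge, 157 mm from its axis; the flap's edge begins 25 mm from it. Open: at the top, 266 mm high; shut: 115 mm high, 95 mm in front of the mouth's centre, 28 mm clear of the rim. Pinched by its flat ends from above it turns between the pads as the flap swings
- flap (a joint): angle of the red flap, rad: 0 = standing open on its back stop, 16 degrees past upright; grows as it closes; 1.85 = shut on the rim. An over-centre spring holds it open at 0 (about 2 N at the handle starts it); past about 0.5 spring and weight pull it shut, up to 3 to 4 N at the handle, and it slams if let go
- nozzle_top (a point): middle of the top of the round white nozzle cap (26 mm diameter) on the spray bottle clipped to the right side of the box, 116 mm to the right of and 22 mm behind the mouth's centre, top about 128 mm above the bench; it is pressed straight down
- nozzle (a joint): travel of the nozzle cap in m: 0 = up, 0.007 = fully down; sprung, 2 N to start and 5 N fully down, comes back by itself
Not all that is in view belongs to the job. Leave any blue or orange look-alike of the part that bears empty_vial_center alone. Leave any black or blue look-alike of the part that bears powder_vial_a_center alone.

How it is judged:
By the outcome, as a careful person would: the job done as asked, in the order asked, and still so for the second after the job is handed in, with the robot touching nothing.
It also fails if it takes over 58 s, if anything falls off the work surface, if the arm or the gripper's body presses on something with over 40 N, if the wrist force passes 120 N, or if a joint passes its speed limit or range.

### The arm

A 6-joint arm with a two-finger parallel gripper is mounted at the origin on a cart in front of the work surface, level with it; the furniture and walls round the work are solid. World frame = base frame: x ahead of the robot, y to its left, z up, the work surface at z = 0. Lengths are in mm, angles in rad, forces in N, time in s.
With the tool pointing down it reaches from about 300 to 875 mm from the base axis. Payload 6.4 kg.
Tool frame: the origin (TCP) lies at the very end of the fingers, on their centre line; the grasp point (between the pads) lies 19 mm behind it; z points along the fingers, y is the line along which they close (so a half turn about z gives the same grasp; the last joint's range is limited). The gripper opens to 88 mm and grips with 3 to 60 N. Pads are 18 mm wide; open, the fingers measure 123 mm over their backs; the gripper's body (75 mm by 187 mm) begins 45 mm behind the grasp point.
Start: joints at [1.03, 0.181, 1.607, -0, 1.354, -0.206], TCP at [188.923, 543.092, 238.714] pointing down, gripper open.
Joint ranges: [-2.99, 2.99], [-0.89, 2.07], [0.3, 2.58], [-1.14, 4.28], [0, 2.63], [-3.12, 3.12]. Speed limits (rad/s): [2.57, 2.57, 3.01, 3.14, 3.14, 3.14].

### API

Orientations are given as a unit quaternion [w, x, y, z].
In Python, from plant import status, cams, close_job gives the robot as it stands.
- The arm moves only by the shell command python3 -m creep 'ROWS' [FORCE]. ROWS is JSON, one flat list of numbers, 5 for each row, row after row: the opening in per cent of the stroke, from 0 (shut) to 100 (fully open), then the shift along the tool's x, y, z in cm, then the turn about the tool's z in degrees. In form: [jaw, tx, ty, tz, yaw, jaw, tx, ty, tz, yaw, ...]. A call has 1 to 20 rows; each row shifts and turns the commanded pose from where the row before left it, along the tool's axes as they then stand; what a row does not reach is not made up. A row lasts 1/10 s, in which the tool goes at most 50 mm and 8.59 degrees, less where a joint would pass 70% of its speed; a pose out of reach is approached as far as the arm can. A call with a gripper value outside its range is refused whole. The fingers move at their own pace and stop on an object; FORCE is the grip in N (left out, the last holds). Time passes only in rows, so rows that do not move let the fingers close. It gives the time, the measured TCP pose, the force, the opening and the grip force at its end, in the units of the state.
- status.sense(): the state, without advancing time (a new reading comes with each control period).
- cams.capture(name): name is "side" or "top" or "wrist"; returns a dict with "pixels" (384x512x3 uint8, red, green, blue), "fx", "fy", "cx", "cy" (pixels), "world_from_camera" (4x4, takes a point from camera to world coordinates); the wrist camera has in their place "tool_from_camera" (4x4, takes a point from camera to tool coordinates, whose origin is the TCP and whose axes are the flange's). Camera axes: x right, y up, looking along -z (the intrinsics and any distortion apply to the point x, -y, -z); pixel columns grow to the right and rows downward; lengths in mm; the calibration is good to about 2 mm. A picture is of the moment at which its call begins: read the wrist's pose just before it. There is no depth.
- close_job(): hands the job in; it is judged then, once.
Trained networks look in a picture, given as the dict that the camera call returned (one of the last four; its "shot" number tells which), for a name from the list of things; names that differ only in an ending like _2 or _b are one class to them, and where a whole thing is asked for, a point or a joint stands for the part that bears it (a point fixed in the world has none). Each returns a list of dicts, best first, with "p" (0 to 1); they miss things now and then, are a little off and sometimes report something else, mostly with a low value. They report only what shows in the picture. A call takes as long as a camera call. They do not tell look-alikes from the thing itself.
- cams.boxes_of(label, picture): "at" ([x, y, z] in mm, in the coordinates of the camera as it stood for that picture, good to about 4 mm: the middle of the surface that is visible of it).
- cams.silhouettes(label, picture): "region" (384x512 bool, what is visible of it).
- cams.mark_of(label, picture): "at" ([x, y, z] in mm, in the coordinates of the camera as it stood for that picture, good to about 4 mm: a listed point, or the origin of a listed thing).
The state is a dict: "clock": time; "joint_pos": joint angles; "qd": joint speeds; "joint_efforts": joint torques, N m; "position": TCP position; "eef_rot": TCP orientation; "wrist_force": force on the tool from outside, world axes, zero at the start; "wrist_torque": the same for the moment, N m; "gripper_width": opening from 0.0 (shut) to 1.0 (fully open); "gripper_force": force on a finger pad.
Only numpy, scipy, OpenCV 4.12 (cv2) and the standard library are available. Lean on these libraries where they do the work, as an engineer would, in place of code of your own. Each camera call takes 0.05 s, during which the arm holds its last target. There are 200 camera calls.

## Working session

There is one attempt and no reset: what is moved stays moved. The work goes in short steps, Python scripts to look and compute and a shell command to move; the robot and the scene stay as the last step left them, time stands still between calls to the robot, and variables do not carry over. Pictures are saved under pics/ and viewed, at most 10 in all, crops included, and the job is handed in when it is done.

```bash
mkdir -p pics; ls; cat > h.py <<'E'
import numpy as np, cv2
from plant import status, cams, close_job
from scipy.spatial.transform import Rotation as R
def tool():
    s=status.sense(); q=s["eef_rot"]; T=np.eye(4)
    T[:3,:3]=R.from_quat([q[1],q[2],q[3],q[0]]).as_matrix(); T[:3,3]=s["position"]; return T
def cap(n):
    T=tool(); c=cams.capture(n)
    c["W"]=np.array(c["world_from_camera"]) if "world_from_camera" in c else T@np.array(c["tool_from_camera"])
    return c
def pts(c,l,f="mark_of",pm=0.2):
    return [(round(d["p"],2),np.round((c["W"]@np.append(d["at"],1))[:3],1).tolist(),pix(c,d["at"])) for d in getattr(cams,f)(l,c) if d["p"]>pm]
def pix(c,a): return [int(c["cx"]+c["fx"]*a[0]/-a[2]),int(c["cy"]-c["fy"]*a[1]/-a[2])]
def save(c,n,crop=None,k=1):
    p=c["pixels"][...,::-1]
    if crop: p=p[crop[1]:crop[3],crop[0]:crop[2]]
    cv2.imwrite("pics/"+n,cv2.resize(p,None,fx=k,fy=k,interpolation=cv2.INTER_CUBIC))
E
python3 - <<'E'
from h import *
ims=[]
for n in ("top","side"):
    c=cap(n); save(c,n+"0.png"); ims.append(c["pixels"])
    print(n,[k for k in c if k!="pixels"])
    for l in ("empty_vial_center","powder_vial_a_center","box_mouth","flap_hinge","flap_handle","nozzle_top"):
        print(l,*pts(c,l),sep="\n  ")
cv2.imwrite("pics/both.png",cv2.resize(np.vstack(ims)[...,::-1],(400,600)))
print(status.sense())
E
```

```text
pics
top ['fx', 'fy', 'cx', 'cy', 'world_from_camera', 'shot', 'W']
empty_vial_center
  (0.61, [565.6, -263.4, 28.3], [321, 181])
  (0.47, [567.4, -201.8, 29.4], [299, 180])
  (0.43, [578.0, -324.7, 32.7], [344, 177])
powder_vial_a_center
  (0.66, [448.1, -356.9, 32.0], [355, 225])
  (0.61, [526.2, -393.8, 27.8], [369, 197])
  (0.6, [386.9, -355.5, 25.2], [354, 247])
box_mouth
  (0.56, [560.2, 94.0, 109.5], [186, 178])
flap_hinge
  (0.87, [616.8, 114.1, 116.3], [179, 155])
flap_handle
  (0.86, [657.7, 127.4, 263.7], [162, 128])
nozzle_top
  (0.43, [449.0, -359.6, 29.6], [356, 225])
side ['fx', 'fy', 'cx', 'cy', 'world_from_camera', 'shot', 'W']
empty_vial_center
  (0.77, [578.9, -326.6, 30.2], [306, 290])
  (0.52, [565.3, -262.7, 25.1], [288, 272])
  (0.5, [568.5, -194.2, 32.8], [277, 249])
powder_vial_a_center
  (0.83, [448.9, -359.9, 27.0], [260, 323])
  (0.81, [523.8, -392.5, 29.1], [299, 323])
  (0.76, [390.3, -357.7, 28.6], [234, 332])
box_mouth
  (0.82, [555.7, 92.6, 115.1], [231, 160])
  (0.32, [661.6, 127.3, 269.7], [262, 100])
flap_hinge
  (0.95, [621.0, 112.8, 117.7], [250, 151])
flap_handle
  (0.58, [658.0, 128.7, 269.9], [260, 100])
nozzle_top
  (0.53, [615.7, -8.4, 126.8], [265, 172])
{'clock': 0.7, 'joint_pos': array([ 1.02968524e+00,  1.80776091e-01,  1.60699775e+00,  1.74392551e-05,
        1.35381269e+00, -2.06312221e-01]), 'qd': array([-0.00053018, -0.00117958, -0.00116794, -0.00029881,  0.00116349,
       -0.00033059]), 'joint_efforts': array([-7.83520107e-06, -4.33697104e+01, -3.42123699e+01,  7.02990638e-02,
        3.06140387e-02,  3.94050369e-05]), 'position': array([188.92547697, 543.09155103, 238.72900018]), 'eef_rot': array([-6.81060625e-06,  1.66620553e-01,  9.86021091e-01,  5.95671835e-06]), 'wrist_force': array([-0.26453094, -0.28762414, -0.25618878]), 'wrist_torque': array([-0.00865109, -0.00196464, -0.00938035]), 'gripper_force': 0.0, 'gripper_width': 0.9997560383461678}
```

```bash
python3 - <<'E'
import cv2,numpy as np
t=cv2.imread("pics/top0.png");s=cv2.imread("pics/side0.png")
a=cv2.resize(t[140:280,260:400],(400,400),interpolation=cv2.INTER_CUBIC)
b=cv2.resize(s[220:360,210:350],(400,400),interpolation=cv2.INTER_CUBIC)
cv2.imwrite("pics/crop0.png",np.hstack([a,b]))
E
```

```text
(no output)
```

View pics/both.png

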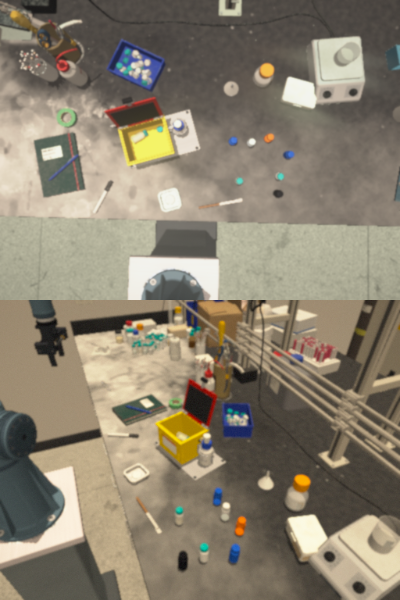

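View pics/crop0.png

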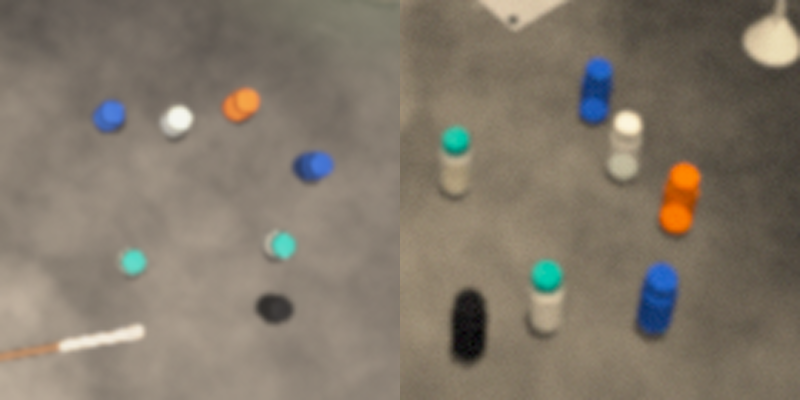

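The white-capped vial is at top pixel (321,181), side pixel (288,272). The blue ones at (299,180) and (369,197), the orange at (344,177) and the black at (354,247) are look-alikes. The only white-capped one, at about (566,-263), fits the description, and the crop confirms it. The teal vials are at top pixels (306,232) and (356,225). I'll check the box closely, too.

```bash
python3 - <<'E'
import cv2,numpy as np
t=cv2.imread("pics/top0.png");s=cv2.imread("pics/side0.png")
a=cv2.resize(t[110:230,120:270],(400,320),interpolation=cv2.INTER_CUBIC)
b=cv2.resize(s[90:240,180:300],(400,500),interpolation=cv2.INTER_CUBIC)[:500]
cv2.imwrite("pics/crop1.png",np.hstack([np.vstack([a,np.zeros((180,400,3),np.uint8)]),b]))
E
```

```text
(no output)
```

View pics/crop1.png

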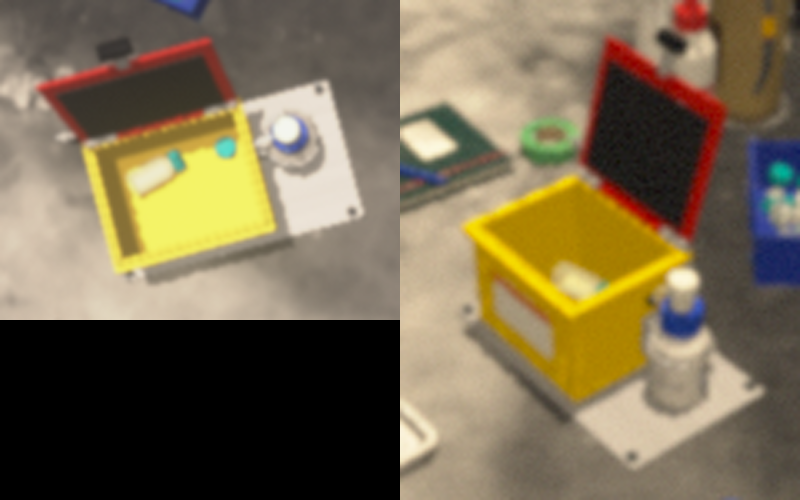

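```bash
python3 -m creep '[60,0,0,-3,8.5,60,0,0,-2,8.5,60,0,0,0,8.5,60,0,0,0,8.5,60,0,0,0,8.5,60,0,0,0,8.5,60,0,0,0,8.5,60,0,0,0,8.5,60,0,0,0,2.8]' 15
```

```text
clock: 1.6
position: [188.9, 543.1, 288.7]
eef_rot: [-0.0, 0.709, 0.705, 0.0]
wrist_force: [0.4, 0.2, -0.1]
gripper_width: 0.595
gripper_force: 0.0
```

The box holds an old vial at its back left (crop pixel (155,172)). The flap stands open with its black handle at the top (115,48), the nozzle is at (288,130), and the strut is at the back left near the hinge. I'm going above the white-capped vial.

```bash
python3 -m creep '[60,-4.48,2.09,0,0,60,-4.48,2.09,0,0,60,-4.48,2.09,0,0,60,-4.48,2.09,0,0,60,-4.48,2.09,0,0,60,-4.48,2.09,0,0,60,-4.48,2.09,0,0,60,-4.48,2.09,0,0,60,-4.48,2.09,0,0,60,-4.48,2.09,0,0,60,-4.48,2.09,0,0,60,-4.48,2.09,0,0,60,-4.48,2.09,0,0,60,-4.48,2.09,0,0,60,-4.48,2.09,1,0,60,-4.48,2.09,2,0,60,-4.48,2.09,3,0,60,-4.48,2.09,3,0,60,0,0,3,0]'
python3 - <<'E'
from h import *
c=cap("wrist"); save(c,"w1.png")
print(pts(c,"empty_vial_center"),pts(c,"empty_vial_center","boxes_of")); print(pts(c,"powder_vial_a_center"),np.round(tool(),3))
E
```

```text
clock: 3.5
position: [559.7, -253.1, 177.4]
eef_rot: [0.002, 0.708, 0.706, -0.0]
wrist_force: [0.4, -0.6, 0.1]
gripper_width: 0.601
gripper_force: 0.0
[(0.82, [564.7, -260.2, 29.7], [256, 188]), (0.82, [580.8, -319.0, 30.2], [272, 242]), (0.62, [564.2, -195.7, 28.0], [256, 122])] [(0.97, [564.9, -255.7, 57.4], [257, 190]), (0.7, [567.7, -195.2, 55.0], [261, 123])]
[(0.71, [527.6, -389.0, 28.4], [224, 298])] [[-0.00000e+00  1.00000e+00 -1.00000e-03  5.57845e+02]
 [ 1.00000e+00  0.00000e+00  1.00000e-03 -2.47353e+02]
 [ 1.00000e-03 -1.00000e-03 -1.00000e+00  1.78068e+02]
 [ 0.00000e+00  0.00000e+00  0.00000e+00  1.00000e+00]]
```

View pics/w1.png

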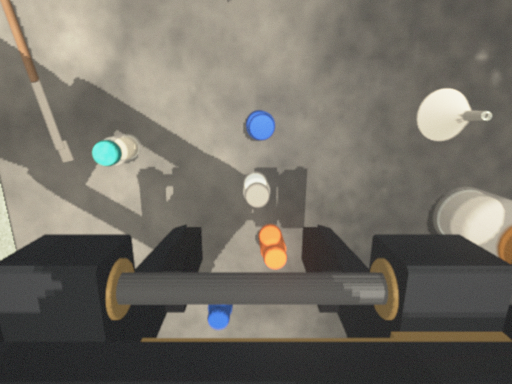

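White vial at pixel (257,188), between the blue (260,125) and the orange (272,245). I'll measure again now that the arm has settled.

```bash
python3 - <<'E'
from h import *
for i in range(2):
    c=cap("wrist"); print(pts(c,"empty_vial_center"),pts(c,"empty_vial_center","boxes_of"),np.round(tool()[:3,3],1))
    m=cams.silhouettes("empty_vial_center",c)
    print([(round(d["p"],2),[int(v) for v in np.argwhere(d["region"]).mean(0)]) for d in m[:3]])
p=c["pixels"].astype(float); mx=p[165:215,235:280]; b=(mx.min(2)>165); v=np.argwhere(b)+[165,235]; print(b.sum(),v.min(0),v.max(0),v.mean(0))
E
```

```text
[(0.92, [565.6, -262.9, 27.8], [260, 196]), (0.88, [581.3, -320.3, 33.3], [274, 249]), (0.85, [563.7, -197.5, 31.1], [258, 131])] [(0.83, [578.2, -312.2, 47.3], [272, 248]), (0.67, [562.2, -257.4, 58.6], [257, 199]), (0.65, [564.4, -193.8, 59.1], [260, 129])] [ 559.2 -247.7  180.7]
[(0.59, [195, 257]), (0.59, [132, 262]), (0.55, [251, 274])]
[(0.96, [563.7, -195.9, 31.6], [256, 128]), (0.79, [580.2, -325.6, 32.2], [271, 252]), (0.68, [563.8, -260.2, 29.9], [256, 192])] [(0.84, [564.1, -195.9, 60.4], [257, 130]), (0.63, [579.3, -316.1, 48.3], [271, 250]), (0.61, [563.3, -254.5, 54.9], [256, 193])] [ 558.8 -247.7  179.7]
[(0.97, [130, 260]), (0.81, [250, 271]), (0.59, [194, 256])]
599 [178 245] [211 268] [195.01168614 256.360601  ]
```

```bash
python3 -m creep '[60,-1.38,0.55,1.5,0,60,0,0,3,0,60,0,0,3,0,60,0,0,3,0,60,0,0,2.5,0,60,0,0,1.6,0,60,0,0,1,0,60,0,0,0,0,60,0,0,0,0,20,0,0,0,0,20,0,0,0,0,20,0,0,0,0,20,0,0,0,0,20,0,0,0,0]' 12
```

```text
clock: 5.5
position: [564.1, -262.0, 22.7]
eef_rot: [0.001, 0.707, 0.707, 0.0]
wrist_force: [0.8, -0.1, 2.6]
gripper_width: 0.301
gripper_force: 12.0
```

```bash
python3 -m creep '[20,0,0,-2,0,20,0,0,-4,0,20,0,0,-4,-4.2,20,0,0,-4,-8.5,20,0,0,-3,-8.5,20,0,0,0,-8.5,20,0,0,0,-8.5,20,0,0,0,-8.5,20,0,0,0,-8.5,20,0,0,0,-8.5,20,0,0,0,-8.5,20,0,0,0,-8.5,20,0,0,0,-8.5,20,0,0,0,-8.5,20,0,0,0,-8.5,20,0,0,0,-2,20,0,0,0,0]'
python3 -m creep '[20,-0.6,2.0,0,0,20,-1.19,4.12,0,0,20,-1.19,4.12,0,0,20,-1.19,4.12,0,0,20,-1.19,4.12,0,0,20,-1.19,4.12,0,0,20,-1.19,4.12,0,0,20,-1.19,4.12,0,0,20,-0.6,2.0,0,0,20,0,0,0,0,20,0,0,0,0,20,0,0,0,0]'
python3 - <<'E'
from h import *
for n in ("wrist","top"):
  c=cap(n); save(c,n+"2.png"); print(np.round(tool(),3))
  for l in ("box_mouth","flap_hinge","flap_handle","nozzle_top"): print(l,pts(c,l))
E
```

```text
clock: 7.2
position: [563.5, -261.5, 191.9]
eef_rot: [-0.0, -0.158, 0.987, 0.0]
wrist_force: [-0.1, -0.1, -0.1]
gripper_width: 0.298
gripper_force: 12.0
clock: 8.4
position: [551.5, 79.4, 192.2]
eef_rot: [-0.0, -0.158, 0.987, -0.0]
wrist_force: [-0.0, -0.6, 0.2]
gripper_width: 0.301
gripper_force: 12.0
[[-9.50000e-01 -3.11000e-01 -0.00000e+00  5.51568e+02]
 [-3.11000e-01  9.50000e-01 -0.00000e+00  7.91060e+01]
 [ 0.00000e+00 -0.00000e+00 -1.00000e+00  1.92147e+02]
 [ 0.00000e+00  0.00000e+00  0.00000e+00  1.00000e+00]]
box_mouth [(0.64, [557.4, 94.7, 110.9], [266, 212])]
flap_hinge []
flap_handle []
nozzle_top [(0.57, [611.8, -13.8, 129.9], [108, 243])]
[[-9.50000e-01 -3.11000e-01 -0.00000e+00  5.51667e+02]
 [-3.11000e-01  9.50000e-01 -0.00000e+00  7.92830e+01]
 [ 0.00000e+00  0.00000e+00 -1.00000e+00  1.92126e+02]
 [ 0.00000e+00  0.00000e+00  0.00000e+00  1.00000e+00]]
box_mouth [(0.74, [555.4, 95.0, 109.7], [186, 179])]
flap_hinge []
flap_handle [(0.59, [659.9, 127.5, 265.5], [161, 127])]
nozzle_top [(0.64, [611.6, -8.2, 125.6], [226, 158])]
```

View pics/wrist2.png

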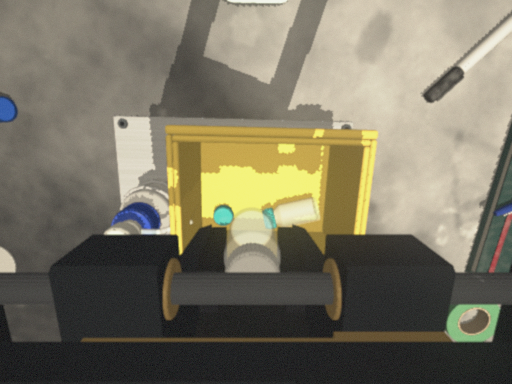

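The box's edges run parallel to the image. The rim spans columns 168–376, the vial is held at (252,240), and the floor towards the front is free. Lowering it a bit forward of centre.

```bash
python3 -m creep '[20,1.2,0,2,0,20,0,0,3,0,20,0,0,3,0,20,0,0,2.4,0,20,0,0,1.4,0,20,0,0,0.8,0,20,0,0,0,0,20,0,0,0,0,45,0,0,0,0,45,0,0,0,0,45,0,0,0,0,45,0,0,0,0]'
python3 -m creep '[45,0,0,-2,0,45,0,0,-4,0,45,0,0,-4.5,0,45,0,0,-4.5,0,45,0,0,-4.5,0,45,0,0,-4.5,0,45,0,0,-3,0,45,0,0,0,0,45,0,0,0,0]'
python3 - <<'E'
from h import *
print(np.round(tool()[:3,3],1))
for n in ("wrist","side","top"):
  c=cap(n); save(c,n+"3.png")
  for l in ("empty_vial_center","box_mouth","flap_hinge","flap_handle","nozzle_top"): print(n,l,pts(c,l))
E
```

```text
clock: 10.1
position: [540.4, 76.3, 66.6]
eef_rot: [0.0, -0.158, 0.987, -0.0]
wrist_force: [0.6, -0.5, 0.4]
gripper_width: 0.451
gripper_force: 0.0
clock: 11.0
position: [540.2, 76.3, 336.5]
eef_rot: [0.001, -0.158, 0.987, -0.0]
wrist_force: [0.1, -0.2, -1.0]
gripper_width: 0.448
gripper_force: 0.0
[540.2  76.3 336.5]
wrist empty_vial_center [(0.85, [539.5, 75.4, 36.4], [250, 158]), (0.67, [564.0, -195.5, 27.6], [70, 116])]
wrist box_mouth [(0.55, [556.1, 90.5, 110.5], [257, 183])]
wrist flap_hinge [(0.91, [616.7, 114.2, 112.0], [260, 231])]
wrist flap_handle [(0.91, [656.5, 125.7, 263.8], [263, 341])]
wrist nozzle_top [(0.55, [614.3, -12.6, 127.3], [164, 204]), (0.51, [615.2, 110.5, 114.1], [258, 229]), (0.36, [654.6, 127.2, 264.0], [265, 340])]
side empty_vial_center [(0.69, [578.9, -323.4, 30.6], [306, 288]), (0.58, [567.3, -197.7, 33.2], [277, 250]), (0.41, [542.3, 73.6, 39.1], [230, 185])]
side box_mouth [(0.79, [558.9, 94.3, 111.6], [232, 160])]
side flap_hinge [(0.65, [618.6, 111.9, 115.8], [249, 152])]
side flap_handle [(0.68, [660.1, 127.4, 267.8], [261, 100]), (0.63, [620.2, 109.7, 116.5], [250, 152])]
side nozzle_top [(0.52, [613.8, -11.3, 131.2], [265, 172])]
top empty_vial_center [(0.68, [579.6, -324.6, 30.4], [344, 177]), (0.52, [570.4, -195.7, 25.6], [297, 179]), (0.47, [542.1, 76.2, 37.5], [197, 186])]
top box_mouth [(0.74, [558.1, 95.8, 110.1], [186, 178])]
top flap_hinge [(0.73, [613.4, 115.1, 116.4], [178, 156]), (0.63, [544.9, 73.8, 38.4], [198, 185])]
top flap_handle [(0.75, [659.9, 127.5, 264.8], [161, 127])]
top nozzle_top [(0.67, [614.4, -9.4, 128.2], [227, 157])]
```

View pics/wrist3.png

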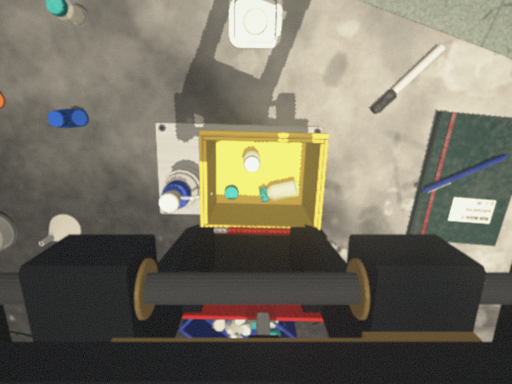

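The vial stands inside the box at (251,160). Next is the handle: hover above it, opened to 55 %.

```bash
python3 -m creep '[55,-2.5,0.3,0,0,55,-4,0.3,0,0,55,-4,0.3,1,0,55,-2.3,0.25,1.5,0,55,0,0,1,0,55,0,0,0,0,55,0,0,0,0,55,0,0,0,0]'
python3 - <<'E'
from h import *
print(np.round(tool()[:3,3],1))
for n in ("wrist","top","side"):
  c=cap(n); save(c,n+"4.png")
  print(n,pts(c,"flap_handle"),pts(c,"flap_hinge"))
E
```

```text
clock: 12.7
position: [657.9, 126.8, 302.8]
eef_rot: [0.001, -0.158, 0.987, -0.0]
wrist_force: [0.3, 0.7, 0.4]
gripper_width: 0.548
gripper_force: 0.0
[657.9 126.8 302.8]
wrist [(0.62, [660.8, 125.3, 263.6], [247, 221])] [(0.6, [614.9, 109.8, 115.1], [248, 132])]
top [(0.84, [658.4, 129.6, 261.1], [161, 128])] [(0.77, [612.5, 114.2, 117.3], [179, 157])]
side [(0.59, [660.3, 126.8, 268.1], [261, 100])] [(0.56, [620.6, 113.3, 118.8], [250, 150])]
```

View pics/wrist4.png

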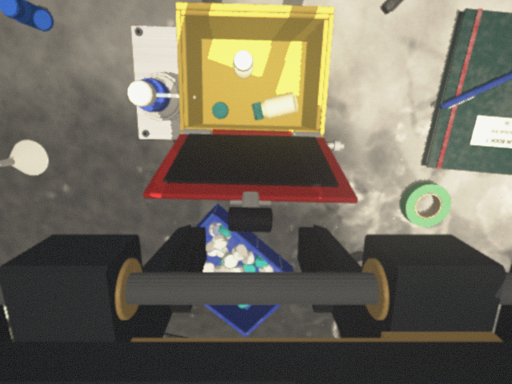

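The handle barrel is at columns 229–271, row 219, centred between the fingers. Lowering and pinching it.

```bash
python3 -m creep '[55,-0.1,0,1.2,0,55,0,0,1.4,0,55,0,0,1.4,0,55,0,0,1,0,55,0,0,0,0,55,0,0,0,0,15,0,0,0,0,15,0,0,0,0,15,0,0,0,0,15,0,0,0,0,15,0,0,0,0]' 20
python3 - <<'E'
import numpy as np
q=np.radians(np.r_[0,4,8,12,16,20:93:4,95,97,99,100.5,102,103,104,105,106]); a=np.radians(16)-q
p=np.c_[-157*np.sin(a),-157*np.cos(a)]/10
for i,d in enumerate(np.diff(p,axis=0)): print(round(float(np.degrees(q[i+1])),1),*d.round(2))
E
```

```text
clock: 14.25
position: [659.9, 126.4, 252.0]
eef_rot: [0.001, -0.158, 0.987, -0.001]
wrist_force: [2.1, -5.2, 1.0]
gripper_width: 0.313
gripper_force: 20.0
4.0 1.06 -0.27
8.0 1.08 -0.19
12.0 1.09 -0.11
16.0 1.1 -0.04
20.0 1.1 0.04
24.0 1.09 0.11
28.0 1.08 0.19
32.0 1.06 0.27
36.0 1.04 0.34
40.0 1.02 0.41
44.0 0.98 0.48
48.0 0.95 0.55
52.0 0.91 0.61
56.0 0.86 0.67
60.0 0.81 0.73
64.0 0.76 0.79
68.0 0.7 0.84
72.0 0.64 0.89
76.0 0.58 0.93
80.0 0.51 0.97
84.0 0.45 1.0
88.0 0.37 1.03
92.0 0.3 1.05
95.0 0.18 0.8
97.0 0.1 0.54
99.0 0.08 0.54
100.5 0.04 0.41
102.0 0.03 0.41
103.0 0.02 0.27
104.0 0.01 0.27
105.0 0.01 0.27
106.0 0.0 0.27
```

```bash
python3 -m creep '[15,0.53,-0.15,-0.14,0,15,0.53,0,-0.13,0,15,1.08,0,-0.19,0,15,1.09,0,-0.11,0,15,1.1,0,-0.04,0,15,1.1,0,0.04,0,15,1.09,0,0.11,0,15,1.08,0,0.19,0,15,0.53,0,0.13,0,15,0.53,0,0.14,0,15,0,0,0,0,15,0,0,0,0]'
```

```text
clock: 15.45
position: [574.9, 100.6, 251.1]
eef_rot: [-0.001, -0.159, 0.987, 0.002]
wrist_force: [-3.2, 7.5, 4.3]
gripper_width: 0.315
gripper_force: 20.0
```

```bash
python3 - <<'E'
from h import *
s=status.sense(); print(s["position"],s["wrist_force"],s["gripper_width"])
c=cap("side"); print(pts(c,"flap_handle"),pts(c,"flap_hinge"))
E
```

```text
[574.93166276 100.59494059 251.06633915] [-3.15851744  7.45616247  4.33534674] 0.3145116258660846
[(0.77, [576.2, 102.1, 269.0], [236, 110])] [(0.83, [618.6, 115.1, 113.0], [249, 152])]
```

```bash
python3 -m creep '[15,0.52,0.08,0.16,0,15,0.52,0,0.18,0,15,0.51,0,0.2,0,15,0.51,0,0.21,0,15,0.49,0,0.24,0,15,0.49,0,0.24,0,15,0.48,0,0.27,0,15,0.47,0,0.28,0,15,0.46,0,0.3,0,15,0.45,0,0.31,0,15,0.43,0,0.33,0,15,0.43,0,0.34,0,15,0.41,0,0.36,0,15,0.4,0,0.37,0,15,0.39,0,0.39,0,15,0.37,0,0.4,0,15,0.35,0,0.42,0,15,0.35,0,0.42,0,15,0,0,0,0]'
python3 -m creep '[15,0.33,0,0.44,0,15,0.31,0,0.45,0,15,0.3,0,0.46,0,15,0.28,0,0.47,0,15,0.26,0,0.48,0,15,0.25,0,0.49,0,15,0.23,0,0.5,0,15,0.22,0,0.5,0,15,0.19,0,0.51,0,15,0.18,0,0.52,0,15,0.16,0,0.52,0,15,0.14,0,0.53,0,15,0.09,0,0.4,0,15,0.09,0,0.4,0,15,0,0,0,0,15,0,0,0,0]'
```

```text
clock: 17.5
position: [497.2, 77.1, 194.3]
eef_rot: [-0.003, -0.159, 0.987, 0.003]
wrist_force: [-0.2, 12.2, -5.1]
gripper_width: 0.318
gripper_force: 20.0
clock: 19.1
position: [468.9, 68.4, 128.6]
eef_rot: [-0.002, -0.158, 0.987, 0.003]
wrist_force: [0.6, 16.4, -4.4]
gripper_width: 0.317
gripper_force: 20.0
```

```bash
python3 -m creep '[15,0.05,0.08,0.27,0,15,0.05,0.07,0.27,0,15,0.04,0.05,0.27,0,15,0.04,0.03,0.27,0,15,0.02,0,0.2,0,15,0.02,0,0.2,0,15,0.02,0,0.2,0,15,0.01,0,0.2,0,15,0.01,0,0.2,0,15,0.01,0,0.2,0,15,0,0,0.15,0,15,0,0,0.15,0,15,0,0,0.1,0,15,0,0,0.1,0,15,0,0,0,0,15,0,0,0,0,15,0,0,0,0]'
python3 - <<'E'
from h import *
s=status.sense(); print(s["position"],s["wrist_force"],s["gripper_width"])
c=cap("side"); save(c,"side5.png",(170,80,320,240),4); print(pts(c,"flap_handle"),pts(c,"flap_hinge"))
E
```

```text
clock: 20.8
position: [466.5, 67.8, 102.5]
eef_rot: [-0.001, -0.158, 0.987, 0.001]
wrist_force: [-4.1, 7.3, 7.6]
gripper_width: 0.313
gripper_force: 20.0
[466.47386866  67.79223694 102.49232009] [-4.12848749  7.29877276  7.61462471] 0.3128404846016597
[(0.88, [468.2, 71.7, 118.9], [205, 170])] [(0.58, [618.3, 111.6, 119.4], [249, 151])]
```

View pics/side5.png

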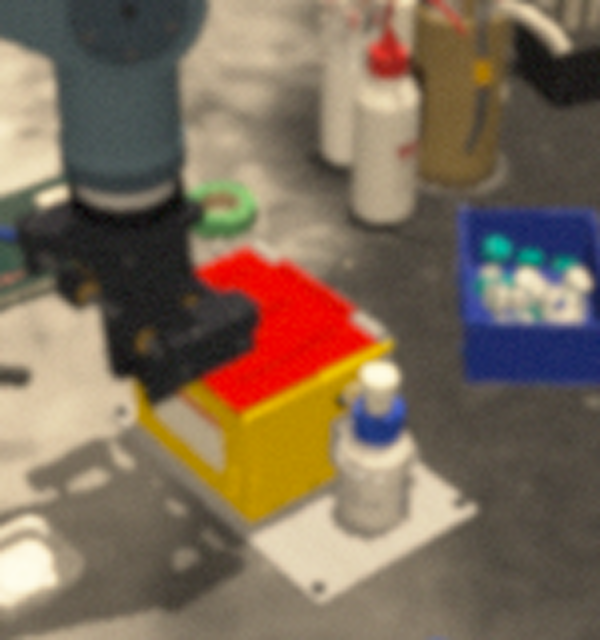

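The red flap lies flat on the box rim in the crop, and the wrist force has reversed from -4 N to +8 N. I'll press a bit further to make sure it's seated.

```bash
python3 -m creep '[15,0,0.05,0.1,0,15,0,0,0.1,0,15,0,0,0,0,15,0,0,0,0,15,0,0,0,0]'
```

```text
clock: 21.45
position: [466.7, 67.9, 102.0]
eef_rot: [-0.001, -0.159, 0.987, 0.001]
wrist_force: [-9.9, 6.0, 21.0]
gripper_width: 0.314
gripper_force: 20.0
```

It's stiff against the stop (+14 N for 2 mm), so the flap is shut. Relax, release, rise and move over the nozzle with the fingers shut.

```bash
python3 -m creep '[15,0,0,-0.15,0,15,0,0,0,0,45,0,0,0,0,50,0,0,0,0,50,0,0,0,0,50,0,0,-1,0,50,0,0,-3,0,50,0,0,-4,0,0,-1.5,-1.5,0,0,0,-3,-3.1,0,0,0,-3,-3.1,0,0,0,-3,-3.1,0,0,0,-1.1,-1.2,0,0,0,0,0,0,0,0,0,0,0,0,0,0,0,0,0]' 20
python3 - <<'E'
from h import *
print(np.round(tool()[:3,3],1))
for n in ("wrist","side","top"):
  c=cap(n); print(n,pts(c,"nozzle_top"),pts(c,"flap_handle"),pts(c,"box_mouth"))
  if n=="wrist": save(c,"w6.png")
E
```

```text
clock: 23.05
position: [615.2, -10.0, 182.0]
eef_rot: [-0.0, -0.159, 0.987, 0.0]
wrist_force: [0.4, -0.5, 0.3]
gripper_width: 0.001
gripper_force: 0.0
[615.2 -10.  182. ]
wrist [(0.84, [611.9, -11.1, 129.6], [250, 207])] [] [(0.55, [559.0, 92.9, 111.8], [407, 176])]
side [(0.54, [610.6, -9.5, 130.7], [264, 172])] [(0.8, [468.8, 67.7, 116.9], [205, 172])] [(0.71, [559.2, 94.0, 113.3], [232, 160])]
top [] [] [(0.79, [558.0, 93.4, 108.4], [187, 178])]
```

View pics/w6.png

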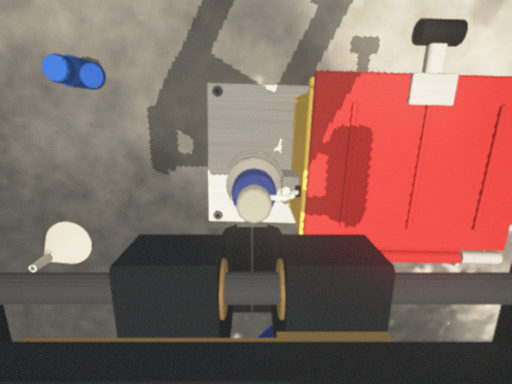

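The flap is shut and the nozzle cap is at (254,204), straight ahead of the fingertips (column 252). Descending and pressing.

```bash
python3 -m creep '[0,0.15,0.0,1.5,0,0,0,0,2.0,0,0,0,0,1.2,0,0,0,0,0.4,0,0,0,0,0.2,0,0,0,0,0.2,0,0,0,0,0.2,0,0,0,0,0.2,0,0,0,0,0.1,0,0,0,0,0,0,0,0,0,0,0]'
```

```text
clock: 24.75
position: [615.3, -11.2, 122.5]
eef_rot: [0.001, -0.158, 0.987, -0.0]
wrist_force: [-0.2, 1.2, 4.4]
gripper_width: 0.005
gripper_force: 2.3
```

```bash
python3 -m creep '[0,0,0,0.1,0,0,0,0,0.1,0,0,0,0,0.1,0,0,0,0,0.1,0,0,0,0,0,0,0,0,0,0,0,0,0,0,0,0]'
```

```text
clock: 25.45
position: [615.5, -11.2, 121.5]
eef_rot: [0.001, -0.158, 0.987, -0.0]
wrist_force: [-11.0, 1.8, 24.2]
gripper_width: 0.007
gripper_force: 12.3
```

It's bottomed (24 N). Letting it come back up and clearing away.

```bash
python3 -m creep '[0,0,0,-0.4,0,0,0,0,-0.4,0,0,0,0,-0.5,0,0,0,0,-1.5,0,0,0,0,-4,0,0,0,0,-4.5,0,0,0,0,-4.5,0,0,2,0,-3,0,0,3,-1,-1,0,0,3,-1,0,0,0,0,0,0,0,0,0,0,0,0,0,0,0,0,0]'
python3 - <<'E'
from h import *
ims=[]
for n in ("side","top"):
  c=cap(n); print(n,pts(c,"nozzle_top"),pts(c,"flap_handle"),pts(c,"powder_vial_a_center"))
  ims.append(c["pixels"][80:360,170:370] if n=="side" else c["pixels"][110:280,130:400])
ims=[cv2.resize(i,(400,560) if k==0 else (400,252)) for k,i in enumerate(ims)]
o=np.zeros((560,800,3),np.uint8); o[:,:400]=ims[0]; o[:252,400:]=ims[1]
cv2.imwrite("pics/fin.png",o[...,::-1])
E
```

```text
clock: 26.75
position: [545.6, -54.7, 315.9]
eef_rot: [0.0, -0.158, 0.987, 0.0]
wrist_force: [0.2, -0.4, 0.4]
gripper_width: 0.006
gripper_force: 0.0
side [(0.65, [613.9, -11.2, 132.7], [265, 171])] [(0.64, [468.3, 66.5, 119.2], [205, 171]), (0.55, [427.7, -216.9, 27.0], [228, 275]), (0.4, [621.9, 111.2, 114.6], [250, 152])] [(0.79, [450.2, -361.4, 27.0], [261, 323]), (0.57, [523.0, -393.7, 30.3], [299, 323]), (0.5, [388.6, -358.7, 27.3], [233, 333])]
top [] [(0.61, [466.2, 70.6, 110.5], [194, 214]), (0.49, [432.7, -217.5, 27.1], [304, 229])] [(0.56, [524.1, -392.7, 27.6], [368, 197]), (0.5, [385.1, -357.0, 28.6], [355, 248]), (0.48, [449.1, -357.6, 30.9], [355, 225])]
```

View pics/fin.png

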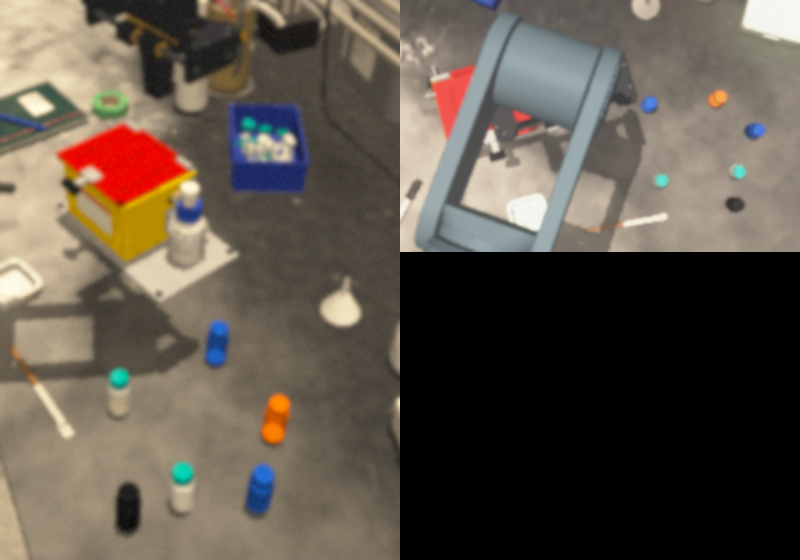

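The flap is shut at (125,165), the nozzle is back up at (190,190), the teal vials at (119,390) and (181,485) are untouched, and the arm is clear.

```bash
python3 -c "
from plant import close_job
print(close_job())"
```

```text
the job is handed in; nothing more can be done
None
```

The job is handed in, at about 27 s on the clock: the empty vial is in the box, the flap was eased shut, then the nozzle was pressed fully down and came back up; both teal-capped vials stand where they were.

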